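# Zero the knob tester and press the brass knob home

### The arm

A 7-joint arm with a two-finger parallel gripper is mounted at the origin on the work surface. World frame = base frame: x ahead of the robot, y to its left, z up, the work surface at z = 0. Lengths are in m, angles in rad, forces in N, time in s.
With the tool pointing down it reaches from about 0.425 to 0.925 m from the base axis. Payload 6.8 kg.
Tool frame: the origin (TCP) lies midway between the tips of the shut fingers; the grasp point (between the pads) lies 19 mm behind it; z points along the fingers, y is the direction in which the jaws open and shut (so a half turn about z gives the same grasp; the last joint's range is limited). The gripper opens to 85 mm and grips with 20 to 120 N. Pads are 22 mm wide; open, the fingers measure 114 mm over their backs; the gripper's body (76 mm by 85 mm) begins 54 mm behind the grasp point. The pads swing forward as they close: fully open they stand 13 mm farther back than shut.
Start: joints at [-1.218, 0.477, 0.022, 1.555, -0.011, 1.109, -0.083], TCP at [0.3, 0.605, 0.231] pointing down, gripper open.
Joint ranges: [-2.96, 2.96], [-0.34, 2.1], [-1.41, 1.46], [0.24, 2.44], [-1.37, 4.51], [0.17, 1.92], [-2.96, 2.96]. Speed limits (rad/s): [2.39, 2.39, 3.14, 3.14, 3.14, 3.14, 3.14].

### API

Orientations are given as a unit quaternion [w, x, y, z].
In Python, from station import readout, eyes, ticket gives the robot as it stands. The module is installed in compiled form; this text tells all that it offers.
- The arm moves only by the shell command python3 -m crank 'ROWS' [FORCE]. ROWS is JSON, a list of rows, each an object of numbers: "jaw": the opening in per cent of the stroke, from 0 (shut) to 100 (fully open); "x", "y", "z": the shift along the tool's x, y, z in mm; "ax", "ay", "az": the turn, a rotation vector about the tool's x, y, z in degrees. In form: [{"jaw": .., "x": .., "y": .., "z": .., "ax": .., "ay": .., "az": ..}, ...]. A call has 1 to 12 rows; each row shifts and turns the commanded pose from where the row before left it, along the tool's axes as they then stand; what a row does not reach is not made up. A row lasts 1/8 s, in which the tool goes at most 62.5 mm and 10.7 degrees, less where a joint would pass 70% of its speed; a pose out of reach is approached as far as the arm can. A call with a gripper value outside its range is refused whole. The fingers move at their own pace and stop on an object; FORCE is the grip in N (left out, the last holds). Time passes only in rows, so rows that do not move let the fingers close. It gives the time, the measured TCP pose, the force and the opening at its end, in the units of the state.
- readout.get_obs(): the state, without advancing time (a new reading comes with each control period).
- eyes.read_camera(name): name is "scene" or "top" or "wrist"; returns (picture, depth): 420x560x3 uint8, red, green, blue; 420x560 float32, m along the optical axis (not along the pixel's ray), 0 where there is no reading.
- eyes.calibration(name): a dict with "fx", "fy", "cx", "cy" (pixels), "R" (3x3) and "t" (3): a world point X has camera coordinates R X + t. Camera axes: x right, y down, z forward; pixel columns grow to the right and rows downward; lengths in m; the calibration is good to about 2 mm. A picture is of the moment at which its call begins: read the wrist's pose just before it. calibration takes no time and is no camera call; for the wrist camera it gives the pose at the moment of the call.
- ticket.hand_in(): hands the job in, once; it reports no verdict.
The state is a dict: "t": time; "q": joint angles; "joint_vel": joint speeds; "joint_torque": joint torques, N m; "eef_pos": TCP position; "tool_rot": TCP orientation; "contact_force": force on the tool from outside, world axes, zero at the start; "torque": the same for the moment, N m; "gripper_width": opening from 0.0 (shut) to 1.0 (fully open).
Only numpy, scipy, OpenCV 4.12 (cv2) and the standard library are available. Lean on these libraries where they do the work, as an engineer would, in place of code of your own. Each camera call takes 0.05 s, during which the arm holds its last target. There are 200 camera calls.

### The job

Check the brass door knob on the spring tester: first, with the socket still empty, press the tester's small recessed zero button right down with the tip of the yellow stylus, and put the stylus back in its stand. Then take the brass knob from the white rack, turn it until its splined stem meshes with the slots of the socket, slide it fully home and push the sprung socket down flush with its housing. Finish holding it there: still gripping the knob and pressing the socket down; leave the black knob and everything else on the bench where they are.

Things in the scene. Friction and masses are not known exactly. Their poses are not given: they have to be found in the camera images.
- knob: brass door knob, loose, 0.13-0.25 kg. Origin: centre of its stem's lower end, z up the stem. Cross-shaped steel stem z 0-30 mm (four splines along its x and y, 26 mm across, 6 mm thick; lowest 4 mm smaller by 0.8 mm a side), flange 42 mm dia z 30-36, neck 16 mm dia to z 44, bar grip z 44-74, 44 mm along x, 14 mm thick along y. Starts upright in a rack hole, flange on the rack top, any yaw
- knob_grip (a point): centre of the brass knob's bar grip, 59 mm above the lower end of its stem, 23 mm above the flange's top and 29 mm above the flange's underside; axes as the knob (x along the 44 mm bar, z up)
- rack: white rack block 66 x 170 x 45 mm, fixed, origin at the centre of its underside, z up; two round 31 mm holes through it at y = -42.5 and +42.5 mm, one holds the brass knob and the other the black knob
- tester: the grey knob tester, fixed, 150 (x) x 210 (y) x 70 mm high, origin at the centre of its underside; the round socket is at its y = +45 mm, the button hole at y = -65 mm; a black display bar 12 mm high, 22 x 90 mm, lies on its top at x = +62, y = +45 mm
- socket_top (a point): centre of the top face of the aluminium socket (60 mm dia, in a dark sleeve 64 mm dia), 78 mm above the table, 8 mm above the housing when up; moves with the plunger. Cross-shaped hole in it: slots 8.4 mm wide, 28.6 mm long along this point's x and y, 38 mm deep; a red line runs on from each slot's end. The knob fits at four yaws a quarter turn apart; home, its flange lies on this face
- socket (a joint): angle of the socket about the vertical in the tester, rad, -0.8 to 0.8, counter-clockwise from above; starts anywhere and stays where it is left (friction 0.25 N m)
- plunger (a joint): how far the sprung socket is pressed down, m: 0 up, 0.008 at its stop, flush with the housing's top; about 5 N starts it moving, about 11 N holds it at the stop
- button_hole (a point): centre of the mouth of the 15 mm button hole in the tester's top face, 70 mm above the table, a white ring painted round it; the red button's top (12 mm diameter) lies 8 mm below this mouth
- zero_button (a joint): how far the zero button is pressed, m: 0 up, 0.004 at its stop; about 1.5 N starts it, 4 N holds it at the stop; springs back
- stylus: the yellow stylus, loose, 40-65 g. Origin: the end of its tip, z along it to the handle's top: steel tip 6 mm diameter z 0-32 mm, collar 22 mm diameter z 32-38, round yellow handle 16 mm diameter z 38-124. It starts upright in the stand, its collar lying on the stand's top
- stylus_grip (a point): centre of the stylus's yellow handle, 81 mm above the tip's end, 43 mm above the collar's top and 49 mm above its underside; z along the stylus, up
- stylus_tip (a point): the end of the stylus's steel tip
- stand_hole (a point): centre of the mouth of the 13 mm hole in the top of the black stylus stand (fixed block 60 x 60 x 45 mm), 45 mm above the table; with the stylus in place stylus_grip is 49 mm above it
- dark_knob_grip (a point): bystander: the black plastic knob in the other rack hole, same shape and size as the brass one; centre of its grip
- carton: bystander: small blue carton 50 x 60 x 40 mm, origin under its centre
- jar_mid (a point): bystander: jar with a red cap, 64 mm diameter, 85 mm high; its centre
- mug_rim (a point): bystander: blue mug, 80 mm diameter, 90 mm high; centre of its mouth
- screwdriver: bystander: screwdriver lying on the bench to the robot's left
- wrench: bystander: wrench lying on the bench to the robot's right
- yellow_box: bystander: yellow box 80 x 120 x 50 mm, origin under its centre
Not all that is in view belongs to the job. Several things have the shape of the stylus; the one meant has the colours described above.

How it is judged:
By the outcome, as a careful person would: the job done as asked, in the order asked, and still so for the second after the job is handed in, while the arm keeps its last pose, push and grip.
It also fails if it takes over 54 s, if anything falls off the work surface, if the arm or the gripper's body presses on something with over 40 N, if the wrist force passes 120 N, or if a joint passes its speed limit or range.

## Working session

There is one attempt and no reset: what is moved stays moved. The work goes in short steps, Python scripts to look and compute and a shell command to move; the robot and the scene stay as the last step left them, time stands still between calls to the robot, and variables do not carry over. Pictures are saved under pics/ and viewed, about 8 in all and at most 12, crops included, and the job is handed in when it is done.

```bash
mkdir -p pics; cat > h.py <<'E'
import numpy as np, cv2
from station import readout, eyes, ticket
def grab(n):
    c=eyes.calibration(n); p,d=eyes.read_camera(n); return c,p,d
def cloud(c,d):
    v,u=np.mgrid[0:d.shape[0],0:d.shape[1]]
    P=np.stack([(u-c['cx'])/c['fx']*d,(v-c['cy'])/c['fy']*d,d],-1)
    return (P-np.array(c['t']))@np.array(c['R'])
def ray(c,u,v,z):
    R=np.array(c['R']);t=np.array(c['t']); o=-R.T@t
    w=R.T@np.array([(u-c['cx'])/c['fx'],(v-c['cy'])/c['fy'],1]); return o+w*(z-o[2])/w[2]
E
python3 - <<'E'
from h import *
for n in ['top','scene']:
    c,p,d=grab(n); np.savez(n+'0.npz',p=p,d=d,**c)
    cv2.imwrite(f'pics/{n}0.png',cv2.resize(p[:,:,::-1],(784,588),interpolation=cv2.INTER_CUBIC))
    R=np.array(c['R']);print(n,-R.T@c['t'],c['fx'],R[2])
o=readout.get_obs();print(o)
E
```

```text
top [ 0.39404218 -0.01139408  1.64802233] 477.0731237174867 [ 0.09538184 -0.00551159 -0.9954255 ]
scene [ 1.23908798 -0.10638616  0.98427791] 427.6952542485576 [-0.60366571  0.08565057 -0.79262329]
{'t': 0.1, 'q': array([-1.21809687,  0.477718  ,  0.02232633,  1.55635604, -0.01151898,
        1.10928829, -0.08309333]), 'joint_vel': array([ 8.83718681e-04, -1.52761313e-03,  3.55065694e-04, -3.13816062e-03,
       -1.15270512e-04,  7.17222197e-05,  1.39704691e-04]), 'joint_torque': array([ 4.82171512e-03, -5.97763681e+01,  1.61390103e+00, -2.81956208e+01,
        1.27660541e-02,  5.10145153e-03,  1.45474485e-05]), 'eef_pos': array([0.29990672, 0.6041192 , 0.23042077]), 'tool_rot': array([-1.40967504e-04,  2.28350712e-01,  9.73578594e-01, -8.08875780e-04]), 'contact_force': array([-0.02774821,  0.01248689, -0.67379796]), 'torque': array([-0.02232644, -0.03115   , -0.01057059]), 'gripper_width': 0.9990331741629197}
```

View pics/top0.png

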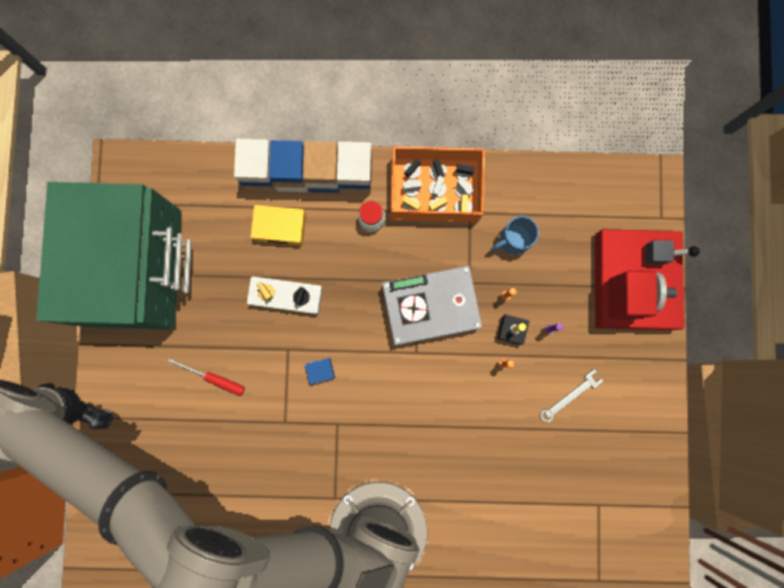

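View pics/scene0.png

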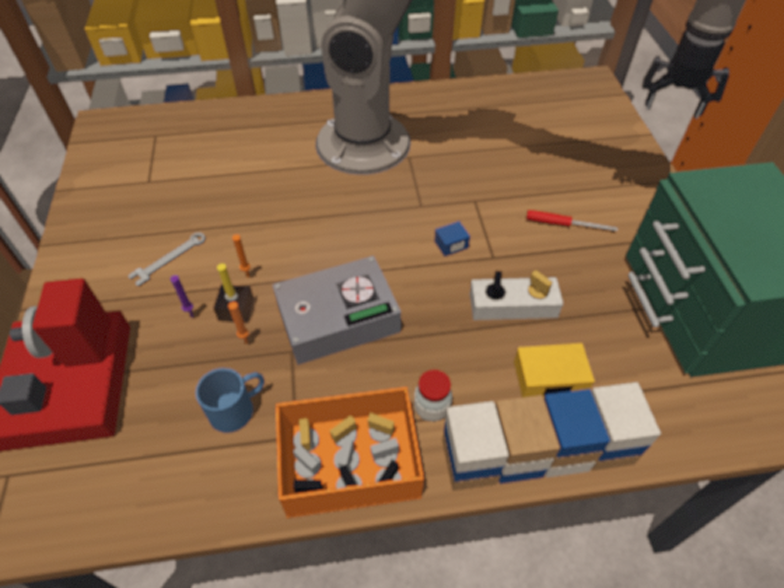

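The top view (784 px wide) shows the tester at (432,306), with the socket at (413,308) and the button ring at (459,300). The yellow stylus is in its stand at (515,329), with orange decoys at (508,294) and (505,366) and a purple one at (556,328). The rack is at (284,296), with the brass knob at (264,291) and the black knob at (302,296).

```bash
python3 - <<'E'
from h import *
for n in ['top','scene']:
    D=np.load(n+'0.npz');c={k:D[k] for k in D};p=D['p'];P=cloud(c,D['d']);hsv=cv2.cvtColor(p,cv2.COLOR_RGB2HSV)
    x,y,z=P[...,0],P[...,1],P[...,2]
    print(n)
    def box(m,name):
        if m.sum()<3: print(name,m.sum());return
        Q=P[m]; vv,uu=np.nonzero(m)
        r=cv2.minAreaRect(Q[:,:2].astype(np.float32)*1000)
        print(name,m.sum(),'mean',Q.mean(0).round(4),'z',np.percentile(Q[:,2],[2,50,98]).round(3),'rect',np.round(r[0]),np.round(r[1]),round(r[2],1),'uv',uu.mean().round(1),vv.mean().round(1))
    near=(x>.3)&(x<.9)
    H,S,V=hsv[...,0],hsv[...,1],hsv[...,2]
    ye=(H>18)&(H<35)&(S>120)&(V>90)
    box(ye&near&(y>-.6)&(y<-.2)&(z>.05)&(z<.2),'stylus')
    box(near&(z>.063)&(z<.076)&(y<.15)&(y>-.3),'testerTop')
    box((H>150)|(H<8)&(S>90)&near&(y<.1)&(y>-.3)&(z>.06)&(z<.09)&near,'reds')
    box(near&(z>.035)&(z<.055)&(V<60)&(y<-.2)&(y>-.5),'stand')
    box(near&(z>.037)&(z<.053)&(y>.2)&(y<.5)&(S<50)&(V>120),'rackTop')
    box(near&(z>.09)&(z<.13)&(y>.15)&(y<.5)&(S>80),'brass')
    box(near&(z>.09)&(z<.13)&(y>.15)&(y<.5)&(V<70),'black')
    box(near&(z>.05)&(z<.2)&(y>-.6)&(y<-.2)&(((H<15)|(H>125))&(S>110)),'decoys')
    # crop enlargements
D=np.load('top0.npz');p=D['p'][:,:,::-1]
a=cv2.resize(p[185:255,265:350],(680,560),interpolation=cv2.INTER_CUBIC);cv2.imwrite('pics/tcrop.png',a)
E
```

```text
top
stylus 34 mean [ 0.4921 -0.3108  0.1229] z [0.076 0.134 0.141] rect [ 530. -309.] [94. 16.] 7.1 uv 370.9 232.9
testerTop 2407 mean [ 0.5544 -0.12    0.0697] z [0.064 0.07  0.076] rect [650. -76.] [497. 447.] 0.2 uv 310.6 213.7
reds 269 mean [ 0.7007 -0.0219  0.087 ] z [-0.003  0.083  0.302] rect [1038. -298.] [1090. 2314.] 42.6 uv 281.1 170.4
stand 58 mean [ 0.4839 -0.296   0.0444] z [0.036 0.045 0.052] rect [ 661. -245.] [439.  41.] 16.4 uv 361.9 236.7
rackTop 507 mean [0.5595 0.265  0.0446] z [0.038 0.045 0.051] rect [580. 340.] [298.  81.] 75.4 uv 196.1 209.7
brass 943 mean [0.8544 0.2151 0.121 ] z [0.094 0.123 0.129] rect [752. 286.] [191. 376.] 66.6 uv 211.4 118.1
black 55 mean [0.7556 0.2312 0.0987] z [0.09  0.096 0.112] rect [688. 206.] [299.  70.] 14.1 uv 206.2 149.4
decoys 2422 mean [ 0.6135 -0.5276  0.1079] z [0.052 0.076 0.189] rect [ 686. -414.] [500. 383.] 13.0 uv 437.1 198.3
scene
stylus 143 mean [ 0.494  -0.3148  0.1047] z [0.058 0.107 0.14 ] rect [ 491. -316.] [16. 19.] 89.7 uv 160.8 199.8
testerTop 3490 mean [ 0.5746 -0.127   0.0707] z [0.064 0.071 0.075] rect [ 651. -119.] [361. 495.] 89.9 uv 235.5 225.2
reds 3544 mean [ 0.5732 -0.0844  0.0665] z [-0.536  0.072  0.404] rect [-350. -210.] [3520. 3073.] 78.4 uv 246.2 227.0
stand 199 mean [ 0.5612 -0.2997  0.0454] z [0.036 0.046 0.05 ] rect [ 678. -278.] [446.  70.] 11.5 uv 172.3 236.6
rackTop 633 mean [0.5694 0.2605 0.0453] z [0.038 0.045 0.05 ] rect [561. 262.] [129.  71.] 85.6 uv 376.3 211.1
brass 1822 mean [0.8581 0.2137 0.1238] z [0.112 0.124 0.127] rect [721. 222.] [131. 364.] 86.7 uv 398.9 295.8
black 24 mean [0.5588 0.1967 0.0911] z [0.09  0.091 0.093] rect [557. 197.] [11. 41.] 75.6 uv 355.1 200.3
decoys 5232 mean [ 0.6263 -0.516   0.1067] z [0.053 0.088 0.188] rect [ 685. -415.] [506. 383.] 13.5 uv 74.4 251.8
```

View pics/tcrop.png

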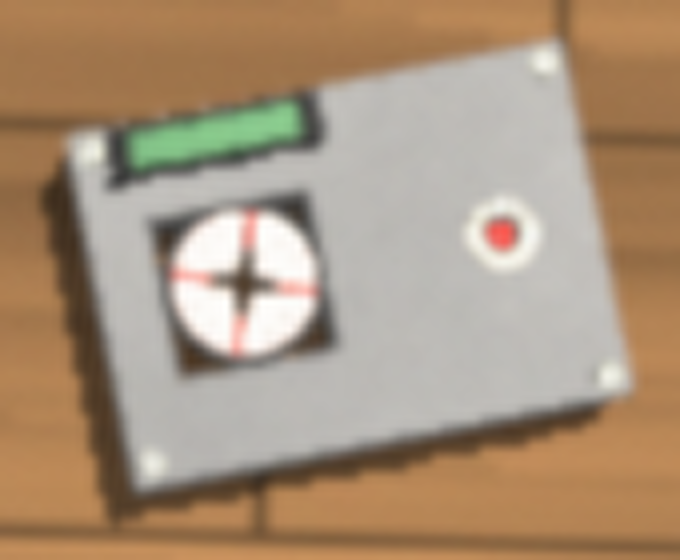

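The crop is clear: socket centre at about (244,282), red line ends at (251,212), (237,352), (174,273) and (316,290), button at (502,234). I'll convert these to world points and plan the first move.

```bash
cat >> h.py <<'E'
from scipy.spatial.transform import Rotation as Ro
def pose():
    o=readout.get_obs(); w,x,y,z=o['tool_rot']; return o,np.array(o['eef_pos']),Ro.from_quat([x,y,z,w])
def yaw(R): 
    v=R.apply([0,1,0]); return np.degrees(np.arctan2(v[1],v[0]))
def plan(target,label=''):
    o,p,R=pose(); d=R.inv().apply(np.array(target)-p)*1000
    print(label,'tool shift mm',d.round(1),'len',np.linalg.norm(d).round(1),'jaw-yaw',yaw(R).round(2))
E
python3 - <<'E'
from h import *
D=np.load('top0.npz');c={k:D[k] for k in D}
def w(a,b,z): return ray(c,(a+.5)/8-.5+265,(b+.5)/8-.5+185,z)
s=w(244,282,.078);b=w(502,234,.07);print('socket',s,'button',b)
L=[w(*q,.078) for q in [(251,212),(237,352),(174,273),(316,290)]]
for l in L: print(np.degrees(np.arctan2(*(l-s)[1::-1])).round(1),np.linalg.norm(l-s).round(4))
k=[w(*q,.07) for q in [(72,133),(565,42),(628,385),(137,490)]];print(np.round(k,4),np.mean(k,0))
print('tester y dir',np.degrees(np.arctan2(*(k[0]-k[1])[1::-1])),np.degrees(np.arctan2(*(k[3]-k[2])[1::-1])))
o,p,R=pose();cw=eyes.calibration('wrist');Rw=np.array(cw['R']);cen=-Rw.T@cw['t']
print('cam in tool',R.inv().apply(cen-p),R.inv().apply(Rw[2]),R.inv().apply(Rw[0]),cw['fx'])
plan([.45,.25,.27],'leg1')
plan([.49,-.25,.27],'tot')
E
```

```text
socket [ 0.53152627 -0.06857097  0.078     ] button [ 0.55523673 -0.17565327  0.07      ]
-4.3 0.0292
175.7 0.0291
84.2 0.0291
-94.8 0.0299
[[ 0.5925  0.0043  0.07  ]
 [ 0.6366 -0.2006  0.07  ]
 [ 0.4938 -0.229   0.07  ]
 [ 0.4448 -0.0268  0.07  ]] [ 0.54193876 -0.11301629  0.07      ]
tester y dir 102.14642041383743 103.61799588775457
cam in tool [ 0.07736022 -0.00057977 -0.14218129] [-3.00082779e-01 -3.71957177e-04  9.53913092e-01] [4.88479535e-07 9.99999924e-01 3.90081377e-04] 336.96856272112467
leg1 tool shift mm [-291.9 -250.5  -39.1] len 386.6 jaw-yaw 63.6
tot tool shift mm [-550.  -680.6  -38.4] len 875.9 jaw-yaw 63.6
```

```bash
python3 -m crank '[{"jaw":60,"x":-41.7,"y":-35.8,"z":-5.6},{"jaw":60,"x":-41.7,"y":-35.8,"z":-5.6},{"jaw":60,"x":-41.7,"y":-35.8,"z":-5.6},{"jaw":60,"x":-41.7,"y":-35.8,"z":-5.6},{"jaw":60,"x":-41.7,"y":-35.8,"z":-5.6},{"jaw":60,"x":-41.7,"y":-35.8,"z":-5.6},{"jaw":60,"x":-41.7,"y":-35.8,"z":-5.6}]' 40
python3 -m crank '[{"jaw":60,"x":-28.7,"y":-47.8},{"jaw":60,"x":-28.7,"y":-47.8},{"jaw":60,"x":-28.7,"y":-47.8},{"jaw":60,"x":-28.7,"y":-47.8},{"jaw":60,"x":-28.7,"y":-47.8},{"jaw":60,"x":-28.7,"y":-47.8},{"jaw":60,"x":-28.7,"y":-47.8},{"jaw":60,"x":-28.7,"y":-47.8},{"jaw":60,"x":-28.7,"y":-47.8},{"jaw":60}]'
python3 - <<'E'
from h import *
o,p,R=pose();print(o['t'],p,o['q'],yaw(R),o['contact_force'])
c,pic,d=grab('wrist');np.savez('w1.npz',p=pic,d=d,**c)
cv2.imwrite('pics/w1.png',cv2.resize(pic[:,:,::-1],(784,588)))
P=cloud(c,d);H,S,V=cv2.split(cv2.cvtColor(pic,cv2.COLOR_RGB2HSV))
m=(H>18)&(H<35)&(S>120)&(V>80)&(P[...,2]>.05)&(P[...,2]<.16)&(P[...,1]<-.2)
Q=P[m];print(m.sum(),Q.mean(0),np.percentile(Q,[2,98],axis=0).round(4))
t=m&(P[...,2]>.134);print('top',t.sum(),P[t].mean(0),np.percentile(P[t],[2,98],axis=0).round(4))
E
```

```text
0.1 [0.29990672 0.6041192  0.23042077] [-1.21809687  0.477718    0.02232633  1.55635604 -0.01151898  1.10928829
 -0.08309333] 63.600005095446825 [-0.02774821  0.01248689 -0.67379796]schema error: expected keys jaw, x, y, z, ax, ay, az
schema error: expected keys jaw, x, y, z, ax, ay, az
<stdin>:7: RuntimeWarning: Mean of empty slice.
  ret = um.true_divide(
Traceback (most recent call last):
IndexError: index -1 is out of bounds for axis 0 with size 0
```

View pics/w1.png

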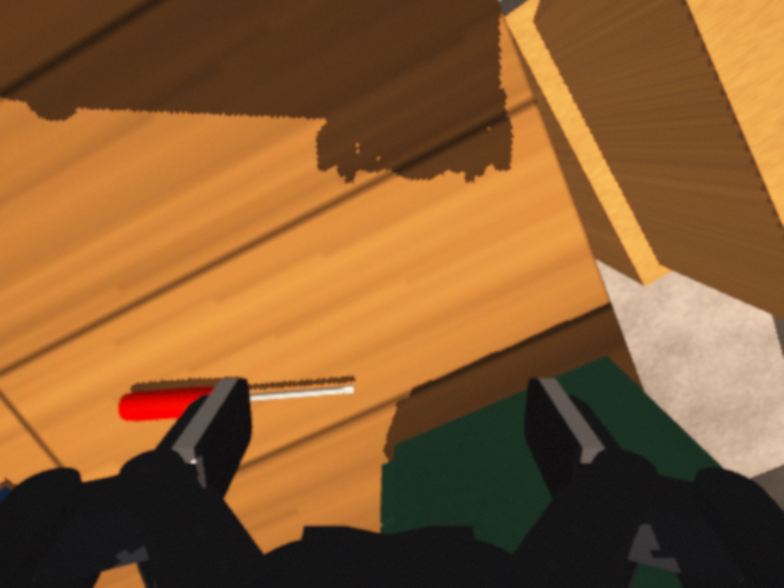

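Both calls were refused because every row needs all seven keys, so the arm hasn't moved. The picture shows only the start position.

```bash
cat > look.py <<'E'
from h import *
import sys
o,p,R=pose();print(o['t'],p,o['q'].round(2),yaw(R),o['contact_force'])
c,pic,d=grab('wrist');n=sys.argv[1];np.savez(n+'.npz',p=pic,d=d,**c)
cv2.imwrite(f'pics/{n}.png',cv2.resize(pic[:,:,::-1],(784,588)))
P=cloud(c,d);H,S,V=cv2.split(cv2.cvtColor(pic,cv2.COLOR_RGB2HSV))
m=(H>18)&(H<35)&(S>120)&(V>80)&(P[...,2]>.05)&(P[...,2]<.16)&(P[...,1]<-.2)
if m.sum()>20:
    Q=P[m];print(m.sum(),Q.mean(0),np.percentile(Q,[2,98],axis=0).round(4))
    t=m&(P[...,2]>.134);print('top',t.sum(),P[t].mean(0),np.percentile(P[t],[2,98],axis=0).round(4))
E
python3 -m crank '[{"jaw":60,"x":-41.7,"y":-35.8,"z":-5.6,"ax":0,"ay":0,"az":0},{"jaw":60,"x":-41.7,"y":-35.8,"z":-5.6,"ax":0,"ay":0,"az":0},{"jaw":60,"x":-41.7,"y":-35.8,"z":-5.6,"ax":0,"ay":0,"az":0},{"jaw":60,"x":-41.7,"y":-35.8,"z":-5.6,"ax":0,"ay":0,"az":0},{"jaw":60,"x":-41.7,"y":-35.8,"z":-5.6,"ax":0,"ay":0,"az":0},{"jaw":60,"x":-41.7,"y":-35.8,"z":-5.6,"ax":0,"ay":0,"az":0},{"jaw":60,"x":-41.7,"y":-35.8,"z":-5.6,"ax":0,"ay":0,"az":0}]' 40
python3 -m crank '[{"jaw":60,"x":-28.7,"y":-47.8,"z":0,"ax":0,"ay":0,"az":0},{"jaw":60,"x":-28.7,"y":-47.8,"z":0,"ax":0,"ay":0,"az":0},{"jaw":60,"x":-28.7,"y":-47.8,"z":0,"ax":0,"ay":0,"az":0},{"jaw":60,"x":-28.7,"y":-47.8,"z":0,"ax":0,"ay":0,"az":0},{"jaw":60,"x":-28.7,"y":-47.8,"z":0,"ax":0,"ay":0,"az":0},{"jaw":60,"x":-28.7,"y":-47.8,"z":0,"ax":0,"ay":0,"az":0},{"jaw":60,"x":-28.7,"y":-47.8,"z":0,"ax":0,"ay":0,"az":0},{"jaw":60,"x":-28.7,"y":-47.8,"z":0,"ax":0,"ay":0,"az":0},{"jaw":60,"x":-28.7,"y":-47.8,"z":0,"ax":0,"ay":0,"az":0},{"jaw":60,"x":0,"y":0,"z":0,"ax":0,"ay":0,"az":0}]'
python3 look.py w2
```

```text
t: 1.02
eef_pos: [0.4505, 0.2485, 0.2706]
tool_rot: [-0.0, 0.228, 0.974, 0.0]
contact_force: [0.2, 0.4, -0.2]
gripper_width: 0.599
t: 2.28
eef_pos: [0.4889, -0.2548, 0.2705]
tool_rot: [0.0, 0.232, 0.973, -0.001]
contact_force: [0.2, 0.5, 0.4]
gripper_width: 0.598
2.275 [ 0.48891472 -0.2547869   0.27051058] [-0.1   0.26  0.56  1.84 -0.15  1.09  1.62] 63.1515470096261 [0.22443767 0.47886989 0.43309028]
1019 [ 0.47934137 -0.3057031   0.11609032] [[ 0.4016 -0.3208  0.0564]
 [ 0.5747 -0.2871  0.1376]]
top 248 [ 0.48936576 -0.31505277  0.13649677] [[ 0.4823 -0.3221  0.1346]
 [ 0.4966 -0.3082  0.1379]]
```

View pics/w2.png

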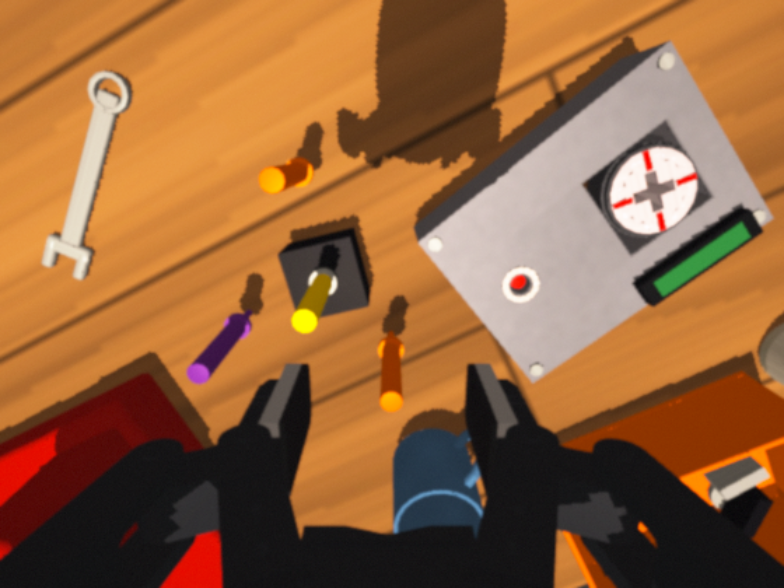

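The wrist view shows the yellow stylus in its stand (handle top at (304,321)), the button ring at (521,284) and the socket at (654,190). Next I'll refine these positions and plan the grasp.

```bash
python3 - <<'E'
from h import *
D=np.load('w2.npz');c={k:D[k] for k in D};p=D['p']
H,S,V=cv2.split(cv2.cvtColor(p,cv2.COLOR_RGB2HSV));P=cloud(c,D['d'])
def reg(u,v,r): m=np.zeros(H.shape,bool);m[int(v/1.4-r):int(v/1.4+r),int(u/1.4-r):int(u/1.4+r)]=1;return m
m=reg(521,284,18)&(S<40)&(V>225)
vv,uu=np.nonzero(m);e=cv2.fitEllipse(cv2.convexHull(np.stack([uu,vv],1).astype(np.int32)));print(m.sum(),e,'button',ray(c,*e[0],.07))
m=reg(654,190,45)&(P[...,2]>.0745)&(P[...,2]<.083)&(V>120)
vv,uu=np.nonzero(m);e=cv2.fitEllipse(cv2.convexHull(np.stack([uu,vv],1).astype(np.int32)));s=ray(c,*e[0],.078);print(m.sum(),e,'socket',s)
r=reg(654,190,45)&((H<8)|(H>172))&(S>120)&(P[...,2]>.074)&(P[...,2]<.083)
vv,uu=np.nonzero(r);pts=np.array([ray(c,u,v,.078) for u,v in zip(uu,vv)])-s
a=np.arctan2(pts[:,1],pts[:,0]);n=np.hypot(pts[:,0],pts[:,1]);k=n<.031
print(len(a),'socket yaw mod90',np.degrees(np.angle(np.exp(4j*a[k]).mean())/4))
for nm,h in (('or',(5,17)),('pu',(125,160))):
    m=(H>h[0])&(H<h[1])&(S>150)&(P[...,2]>.08)&(P[...,2]<.15)&(P[...,0]<.65)&(P[...,1]<-.2)
    print(nm,P[m&(P[...,0]<.5)].mean(0),P[m&(P[...,0]>.5)].mean(0))
plan([.4894,-.3151,.2],'above'); plan([.4894,-.3151,.080],'grasp')
E
```

```text
322 ((371.5250244140625, 203.18360900878906), (24.939435958862305, 27.63646125793457), 60.84334945678711) button [ 0.55495958 -0.17716691  0.07      ]
2803 ((476.0052185058594, 144.73004150390625), (69.70399475097656, 90.01133728027344), 132.95010375976562) socket [ 0.54235357 -0.06432837  0.078     ]
240 socket yaw mod90 44.04583171826569
or [ 0.4074073  -0.28675005  0.10450686] [ 0.56682893 -0.29350543  0.10399953]
pu [ 0.49184615 -0.39927251  0.11004013] [nan nan nan]
above tool shift mm [-28.4 -56.6  70.2] len 94.6 jaw-yaw 63.36
grasp tool shift mm [-28.5 -56.5 190.2] len 200.5 jaw-yaw 63.36<stdin>:15: RuntimeWarning: Mean of empty slice.
  ret = um.true_divide(
```

```bash
python3 -m crank '[{"jaw":50,"x":-14.2,"y":-28.2,"z":10,"ax":0,"ay":0,"az":0},{"jaw":50,"x":-14.2,"y":-28.2,"z":10,"ax":0,"ay":0,"az":0},{"jaw":50,"x":0,"y":0,"z":50,"ax":0,"ay":0,"az":0},{"jaw":50,"x":0,"y":0,"z":50,"ax":0,"ay":0,"az":0},{"jaw":50,"x":0,"y":0,"z":40,"ax":0,"ay":0,"az":0},{"jaw":50,"x":0,"y":0,"z":30,"ax":0,"ay":0,"az":0},{"jaw":50,"x":0,"y":0,"z":0,"ax":0,"ay":0,"az":0}]' 40
python3 -c "
from h import *
plan([.4894,-.3151,.080])"
```

```text
t: 3.2
eef_pos: [0.4896, -0.3101, 0.0784]
tool_rot: [-0.003, 0.227, 0.974, 0.001]
contact_force: [0.3, -0.1, 0.3]
gripper_width: 0.497
 tool shift mm [-2.1 -4.6 -1.6] len 5.3 jaw-yaw 63.72
```

```bash
python3 -m crank '[{"jaw":50,"x":-2.1,"y":-4.6,"z":-1.6,"ax":0,"ay":0,"az":0},{"jaw":0,"x":0,"y":0,"z":0,"ax":0,"ay":0,"az":0},{"jaw":0,"x":0,"y":0,"z":0,"ax":0,"ay":0,"az":0},{"jaw":0,"x":0,"y":0,"z":0,"ax":0,"ay":0,"az":0},{"jaw":0,"x":0,"y":0,"z":0,"ax":0,"ay":0,"az":0}]' 40
python3 -c "
from h import *
o,p,R=pose();print(p,R.as_matrix()[:,2])
plan([.555,-.1765,p[2]])"
```

```text
t: 3.82
eef_pos: [0.4914, -0.3186, 0.0835]
tool_rot: [0.001, 0.228, 0.974, -0.0]
contact_force: [-0.4, -0.3, 6.5]
gripper_width: 0.174
[ 0.49136296 -0.31864526  0.0834968 ] [ 2.41252726e-03 -9.28408870e-04 -9.99996659e-01]
 tool shift mm [  6.2 155.6   0. ] len 155.7 jaw-yaw 63.59
```

```bash
python3 -m crank '[{"jaw":0,"x":0,"y":0,"z":-20,"ax":0,"ay":0,"az":0},{"jaw":0,"x":0,"y":0,"z":-40,"ax":0,"ay":0,"az":0},{"jaw":0,"x":0,"y":0,"z":-40,"ax":0,"ay":0,"az":0},{"jaw":0,"x":0,"y":0,"z":0,"ax":0,"ay":0,"az":0},{"jaw":0,"x":0,"y":0,"z":0,"ax":0,"ay":0,"az":0}]' 40
cat > lk.py <<'E'
from h import *
import sys
o,p,R=pose();print(o['t'],p,yaw(R),R.as_matrix()[:,2].round(4),o['contact_force'],o['gripper_width'])
c,pic,d=grab('wrist');n=sys.argv[1];np.savez(n+'.npz',p=pic,d=d,tp=p,tR=R.as_matrix(),**c)
cv2.imwrite(f'pics/{n}.png',cv2.resize(pic[:,:,::-1],(784,588)))
E
python3 lk.py w3; python3 -c "
from h import *
plan([.555,-.1765,.18])"
```

```text
t: 4.45
eef_pos: [0.4902, -0.3176, 0.1823]
tool_rot: [0.0, 0.228, 0.974, 0.0]
contact_force: [0.2, 1.4, -0.4]
gripper_width: 0.174
4.45 [ 0.49017851 -0.31760582  0.18227396] 63.60933974505302 [ 1.e-04  5.e-04 -1.e+00] [ 0.1849498   1.39353397 -0.42488648] 0.17359498805659826
 tool shift mm [  4.2 155.2   1.6] len 155.2 jaw-yaw 63.61
```

View pics/w3.png

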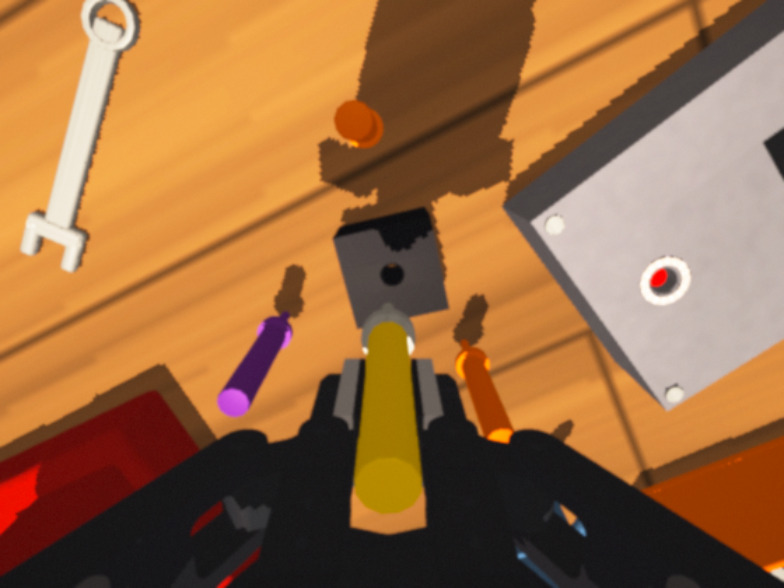

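The stylus is held straight in the jaws. The empty stand hole is at (392,274) and the button ring at (665,280). Now I'll check the stylus tilt and refine the hole and button positions.

```bash
python3 - <<'E'
from h import *
D=np.load('w3.npz');c={k:D[k] for k in ['R','t','fx','fy','cx','cy']};p=D['p']
H,S,V=cv2.split(cv2.cvtColor(p,cv2.COLOR_RGB2HSV));P=cloud(c,D['d'])
T=(P-D['tp'])@D['tR']
def reg(u,v,r): m=np.zeros(H.shape,bool);m[int(v/1.4-r):int(v/1.4+r),int(u/1.4-r):int(u/1.4+r)]=1;return m
m=reg(665,280,24)&(S<40)&(V>225)
vv,uu=np.nonzero(m);e=cv2.fitEllipse(cv2.convexHull(np.stack([uu,vv],1).astype(np.int32)));print('button',e[1],ray(c,*e[0],.07))
m=reg(392,274,14)&(V<45); vv,uu=np.nonzero(m);print('hole',m.sum(),ray(c,uu.mean(),vv.mean(),.045), (uu.min(),uu.max(),vv.min(),vv.max()))
y=(H>20)&(H<35)&(S>150)&(abs(T[...,1])<.012)&(abs(T[...,0])<.02)
for a,b in ((-.06,-.05),(-.05,-.04),(-.04,-.03),(-.03,-.02),(-.02,-.01),(-.01,0),(0,.01),(.01,.02),(.02,.03),(.03,.04)):
    k=y&(T[...,2]>a)&(T[...,2]<b)
    if k.sum()>5: print(a,k.sum(),'x max',np.percentile(T[k][:,0],95).round(4),'y',T[k][:,1].min().round(4),T[k][:,1].max().round(4))
E
```

```text
button (32.32107162475586, 38.498226165771484) [ 0.5548592  -0.17692701  0.07      ]
hole 184 [ 0.49004758 -0.31541241  0.045     ] (np.int64(272), np.int64(287), np.int64(190), np.int64(203))
-0.06 1708 x max 0.0103 y -0.0083 0.0068
-0.05 787 x max 0.011 y -0.0085 0.0069
-0.04 656 x max 0.0109 y -0.0098 0.0084
-0.03 501 x max 0.0109 y -0.0083 0.0068
-0.02 400 x max 0.0109 y -0.0083 0.0068
-0.01 330 x max 0.0109 y -0.0083 0.0067
0 270 x max 0.0108 y -0.0085 0.0068
0.01 216 x max 0.0108 y -0.008 0.0065
0.02 183 x max 0.0108 y -0.0082 0.0063
0.03 43 x max 0.0107 y -0.0083 0.0067
```

```bash
python3 -c "
from h import *
plan([.5572,-.1776,.165])"
```

```text
tool shift mm [  1.8 155.2  16.6] len 156.1 jaw-yaw 63.61
```

```bash
python3 -m crank '[{"jaw":0,"x":0.6,"y":40,"z":0,"ax":0,"ay":0,"az":0},{"jaw":0,"x":0.6,"y":50,"z":0,"ax":0,"ay":0,"az":0},{"jaw":0,"x":0.6,"y":45,"z":0,"ax":0,"ay":0,"az":0},{"jaw":0,"x":0,"y":20.2,"z":0,"ax":0,"ay":0,"az":0},{"jaw":0,"x":0,"y":0,"z":16.6,"ax":0,"ay":0,"az":0},{"jaw":0,"x":0,"y":0,"z":0,"ax":0,"ay":0,"az":0},{"jaw":0,"x":0,"y":0,"z":0,"ax":0,"ay":0,"az":0}]' 40
python3 lk.py w4; python3 -c "
from h import *
plan([.5572,-.1776,.135])"
```

```text
t: 5.38
eef_pos: [0.5566, -0.1804, 0.1652]
tool_rot: [-0.0, 0.23, 0.973, -0.0]
contact_force: [0.3, -0.4, -0.2]
gripper_width: 0.177
5.375 [ 0.55663815 -0.18036509  0.16516295] 63.4092716850482 [-1.1e-03 -7.0e-04 -1.0e+00] [ 0.32643482 -0.43526219 -0.18278088] 0.17657011040881881
 tool shift mm [ 1.   2.4 30.5] len 30.6 jaw-yaw 63.43
```

```bash
python3 -m crank '[{"jaw":0,"x":1,"y":2.4,"z":10,"ax":0,"ay":0,"az":0},{"jaw":0,"x":0,"y":0,"z":10,"ax":0,"ay":0,"az":0},{"jaw":0,"x":0,"y":0,"z":0,"ax":0,"ay":0,"az":0},{"jaw":0,"x":0,"y":0,"z":0,"ax":0,"ay":0,"az":0}]' 40
python3 -c "
from h import *
plan([.5572,-.1776,.135])
c,p,d=grab('scene');np.savez('s1.npz',p=p,d=d,**c)
cv2.imwrite('pics/s1.png',cv2.resize(p[150:270,150:310,::-1],(800,600),interpolation=cv2.INTER_CUBIC))"
```

```text
t: 5.92
eef_pos: [0.558, -0.1757, 0.1454]
tool_rot: [-0.0, 0.228, 0.974, -0.0]
contact_force: [0.2, -0.5, -0.5]
gripper_width: 0.179
 tool shift mm [-0.1 -2.  10.4] len 10.6 jaw-yaw 63.59
```

View pics/s1.png

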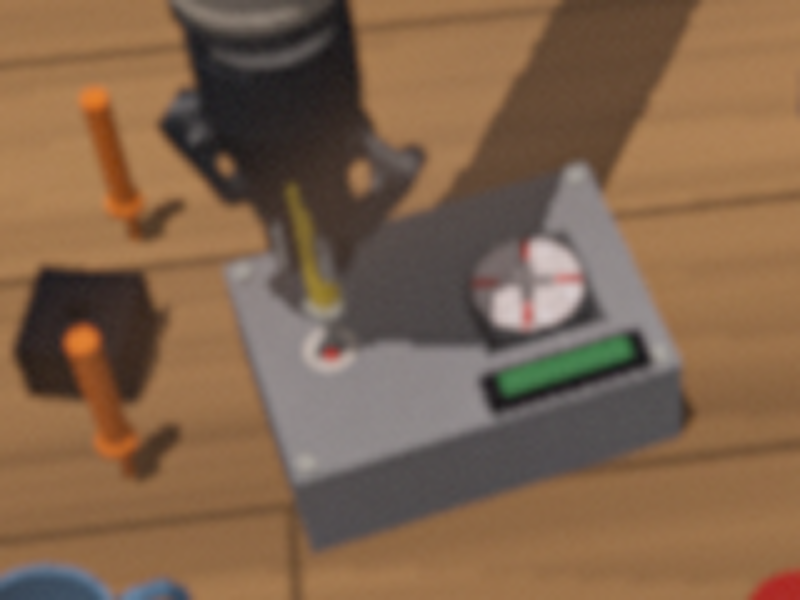

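The crop shows the tip just above the ring, about 2-3 mm too far to +y: the tip is near (335,341) and the ring centre is (329,350). I'll correct that and press down.

```bash
python3 -m crank '[{"jaw":0,"x":-0.5,"y":-2.8,"z":0,"ax":0,"ay":0,"az":0},{"jaw":0,"x":0,"y":0,"z":5,"ax":0,"ay":0,"az":0},{"jaw":0,"x":0,"y":0,"z":3,"ax":0,"ay":0,"az":0},{"jaw":0,"x":0,"y":0,"z":0,"ax":0,"ay":0,"az":0}]' 40
python3 -m crank '[{"jaw":0,"x":0,"y":0,"z":3,"ax":0,"ay":0,"az":0},{"jaw":0,"x":0,"y":0,"z":0,"ax":0,"ay":0,"az":0}]' 40
python3 -m crank '[{"jaw":0,"x":0,"y":0,"z":2,"ax":0,"ay":0,"az":0},{"jaw":0,"x":0,"y":0,"z":0,"ax":0,"ay":0,"az":0}]' 40
```

```text
t: 6.48
eef_pos: [0.5569, -0.1782, 0.1371]
tool_rot: [-0.0, 0.228, 0.974, 0.0]
contact_force: [0.2, -0.0, -0.5]
gripper_width: 0.175
t: 6.72
eef_pos: [0.5571, -0.1783, 0.1342]
tool_rot: [-0.0, 0.228, 0.974, -0.0]
contact_force: [1.0, 1.0, -0.8]
gripper_width: 0.176
t: 6.98
eef_pos: [0.5573, -0.1784, 0.1325]
tool_rot: [0.0, 0.228, 0.974, -0.0]
contact_force: [-0.4, 0.3, 0.1]
gripper_width: 0.172
```

```bash
python3 -m crank '[{"jaw":0,"x":0,"y":0,"z":2,"ax":0,"ay":0,"az":0},{"jaw":0,"x":0,"y":0,"z":0,"ax":0,"ay":0,"az":0}]' 40
python3 -m crank '[{"jaw":0,"x":0,"y":0,"z":2,"ax":0,"ay":0,"az":0},{"jaw":0,"x":0,"y":0,"z":0,"ax":0,"ay":0,"az":0}]' 40
python3 -m crank '[{"jaw":0,"x":0,"y":0,"z":2,"ax":0,"ay":0,"az":0},{"jaw":0,"x":0,"y":0,"z":0,"ax":0,"ay":0,"az":0}]' 40
```

```text
t: 7.22
eef_pos: [0.5574, -0.1784, 0.1306]
tool_rot: [0.0, 0.228, 0.974, 0.0]
contact_force: [-0.2, 0.7, 1.9]
gripper_width: 0.178
t: 7.48
eef_pos: [0.5574, -0.1784, 0.1286]
tool_rot: [0.0, 0.228, 0.974, 0.0]
contact_force: [-0.4, -0.0, 3.0]
gripper_width: 0.174
t: 7.72
eef_pos: [0.558, -0.1787, 0.128]
tool_rot: [0.001, 0.228, 0.974, 0.0]
contact_force: [-3.1, 1.5, 13.1]
gripper_width: 0.173
```

The button bottomed out at 13 N with the tip about 4 mm further down. Next is the return to the stand.

```bash
python3 -m crank '[{"jaw":0,"x":0,"y":0,"z":-20,"ax":0,"ay":0,"az":0},{"jaw":0,"x":0,"y":0,"z":-30,"ax":0,"ay":0,"az":0},{"jaw":0,"x":0,"y":0,"z":0,"ax":0,"ay":0,"az":0}]' 40
python3 lk.py w5; python3 -c "
from h import *
D=np.load('w5.npz');c={k:D[k] for k in ['R','t','fx','fy','cx','cy']};p=D['p']
H,S,V=cv2.split(cv2.cvtColor(p,cv2.COLOR_RGB2HSV));P=cloud(c,D['d']);T=(P-D['tp'])@D['tR']
y=(H>20)&(H<35)&(S>150)&(abs(T[...,1])<.012)&(abs(T[...,0])<.02)
for a in (-.05,-.03,-.01,.01,.025):
    k=y&(T[...,2]>a)&(T[...,2]<a+.01)
    if k.sum()>5: print(a,k.sum(),np.percentile(T[k][:,0],95).round(4),np.percentile(T[k][:,1],[3,97]).round(4))
plan([.4918,-.3172,.178])"
```

```text
t: 8.1
eef_pos: [0.5583, -0.1788, 0.1781]
tool_rot: [0.002, 0.228, 0.974, 0.0]
contact_force: [-0.0, 0.1, -1.0]
gripper_width: 0.174
8.1 [ 0.55829571 -0.1788322   0.1781429 ] 63.58840467473115 [ 3.5e-03 -5.0e-04 -1.0e+00] [-0.03971739  0.14549865 -0.96227987] 0.17432653766875741
-0.05 768 0.0109 [-0.008   0.0064]
-0.03 507 0.0109 [-0.008   0.0067]
-0.01 334 0.0107 [-0.008   0.0067]
0.01 207 0.0108 [-0.0075  0.006 ]
0.025 138 0.0107 [-0.0077  0.0059]
 tool shift mm [  -3.  -153.6   -1.3] len 153.6 jaw-yaw 63.6
```

```bash
python3 -m crank '[{"jaw":0,"x":-1,"y":-40,"z":0,"ax":0,"ay":0,"az":0},{"jaw":0,"x":-1,"y":-50,"z":0,"ax":0,"ay":0,"az":0},{"jaw":0,"x":-1,"y":-45,"z":0,"ax":0,"ay":0,"az":0},{"jaw":0,"x":0,"y":-18.6,"z":0,"ax":0,"ay":0,"az":0},{"jaw":0,"x":0,"y":0,"z":30,"ax":0,"ay":0,"az":0},{"jaw":0,"x":0,"y":0,"z":20,"ax":0,"ay":0,"az":0},{"jaw":0,"x":0,"y":0,"z":0,"ax":0,"ay":0,"az":0},{"jaw":0,"x":0,"y":0,"z":0,"ax":0,"ay":0,"az":0}]' 40
python3 -c "
from h import *
plan([.4918,-.3172,.12])"
```

```text
t: 9.15
eef_pos: [0.492, -0.317, 0.1267]
tool_rot: [0.0, 0.228, 0.974, 0.0]
contact_force: [-0.6, -1.2, -0.3]
gripper_width: 0.177
 tool shift mm [ 0.1 -0.3  6.7] len 6.7 jaw-yaw 63.64
```

Well aligned. Tip at about z = 0.056, so I'll lower gently.

```bash
python3 -m crank '[{"jaw":0,"x":0,"y":0,"z":8,"ax":0,"ay":0,"az":0},{"jaw":0,"x":0,"y":0,"z":6,"ax":0,"ay":0,"az":0},{"jaw":0,"x":0,"y":0,"z":0,"ax":0,"ay":0,"az":0}]' 40
python3 -m crank '[{"jaw":0,"x":0,"y":0,"z":10,"ax":0,"ay":0,"az":0},{"jaw":0,"x":0,"y":0,"z":10,"ax":0,"ay":0,"az":0},{"jaw":0,"x":0,"y":0,"z":5,"ax":0,"ay":0,"az":0},{"jaw":0,"x":0,"y":0,"z":0,"ax":0,"ay":0,"az":0},{"jaw":0,"x":0,"y":0,"z":0,"ax":0,"ay":0,"az":0}]' 40
```

```text
t: 9.52
eef_pos: [0.4913, -0.317, 0.112]
tool_rot: [-0.0, 0.228, 0.974, 0.0]
contact_force: [-0.8, 0.6, -0.8]
gripper_width: 0.176
t: 10.15
eef_pos: [0.4917, -0.3174, 0.0876]
tool_rot: [0.0, 0.228, 0.974, -0.0]
contact_force: [0.4, 0.2, -0.6]
gripper_width: 0.175
```

```bash
python3 -m crank '[{"jaw":0,"x":0,"y":0,"z":4,"ax":0,"ay":0,"az":0},{"jaw":0,"x":0,"y":0,"z":1,"ax":0,"ay":0,"az":0},{"jaw":0,"x":0,"y":0,"z":0,"ax":0,"ay":0,"az":0}]' 40
```

```text
t: 10.52
eef_pos: [0.4921, -0.3176, 0.0835]
tool_rot: [0.001, 0.228, 0.974, 0.0]
contact_force: [-3.1, 1.4, 8.0]
gripper_width: 0.175
```

```bash
python3 -m crank '[{"jaw":50,"x":0,"y":0,"z":0,"ax":0,"ay":0,"az":0},{"jaw":50,"x":0,"y":0,"z":0,"ax":0,"ay":0,"az":0},{"jaw":50,"x":0,"y":0,"z":0,"ax":0,"ay":0,"az":0},{"jaw":50,"x":0,"y":0,"z":-30,"ax":0,"ay":0,"az":0},{"jaw":50,"x":0,"y":0,"z":-55,"ax":0,"ay":0,"az":0},{"jaw":60,"x":0,"y":0,"z":-55,"ax":0,"ay":0,"az":0},{"jaw":60,"x":0,"y":0,"z":-46,"ax":0,"ay":0,"az":0},{"jaw":60,"x":0,"y":0,"z":0,"ax":0,"ay":0,"az":0}]' 40
python3 lk.py w6; python3 - <<'E'
from h import *
D=np.load('w6.npz');c={k:D[k] for k in ['R','t','fx','fy','cx','cy']};p=D['p']
H,S,V=cv2.split(cv2.cvtColor(p,cv2.COLOR_RGB2HSV));P=cloud(c,D['d'])
m=(H>18)&(H<35)&(S>120)&(V>80)&(P[...,2]>.134)&(P[...,2]<.16)&(P[...,1]<-.2)
print('stylus top',m.sum(),P[m].mean(0))
D=np.load('top0.npz');c={k:D[k] for k in D}
for u,v,z in ((264,291,.1),(302,296,.1)): print(ray(c,u/1.4,v/1.4,z))
b=ray(c,264/1.4,291/1.4,.1)
plan([b[0]+.03,b[1],.27])
E
```

```text
t: 11.52
eef_pos: [0.4933, -0.3187, 0.2724]
tool_rot: [0.004, 0.228, 0.974, -0.001]
contact_force: [0.0, 0.3, -0.7]
gripper_width: 0.6
11.525 [ 0.49330053 -0.31872125  0.27239813] 63.58386088275019 [ 0.0069 -0.0028 -1.    ] [ 0.04013972  0.30817281 -0.65116284] 0.6002442910608902
stylus top 257 [ 0.4888438  -0.31719011  0.13653706]
[0.55905552 0.28025924 0.1       ]
[0.54982813 0.19144566 0.1       ]
 tool shift mm [ 1.792e+02  5.786e+02 -3.000e-01] len 605.7 jaw-yaw 63.6
```

```bash
python3 -m crank '[{"jaw":60,"x":18.9,"y":53,"z":0,"ax":0,"ay":0,"az":0},{"jaw":60,"x":18.9,"y":53,"z":0,"ax":0,"ay":0,"az":0},{"jaw":60,"x":18.9,"y":53,"z":0,"ax":0,"ay":0,"az":0},{"jaw":60,"x":18.9,"y":53,"z":0,"ax":0,"ay":0,"az":0},{"jaw":60,"x":18.9,"y":53,"z":0,"ax":0,"ay":0,"az":0},{"jaw":60,"x":18.9,"y":53,"z":0,"ax":0,"ay":0,"az":0},{"jaw":60,"x":18.9,"y":53,"z":0,"ax":0,"ay":0,"az":0},{"jaw":60,"x":18.9,"y":53,"z":0,"ax":0,"ay":0,"az":0},{"jaw":60,"x":18.9,"y":53,"z":0,"ax":0,"ay":0,"az":0},{"jaw":60,"x":18.9,"y":53,"z":0,"ax":0,"ay":0,"az":0},{"jaw":60,"x":0,"y":0,"z":0,"ax":0,"ay":0,"az":0},{"jaw":60,"x":0,"y":0,"z":0,"ax":0,"ay":0,"az":0}]' 40
python3 lk.py w7;python3 -c "
from h import *
print(readout.get_obs()['q'].round(2))"
```

```text
t: 13.08
eef_pos: [0.5573, 0.2405, 0.2668]
tool_rot: [-0.001, 0.228, 0.974, -0.001]
contact_force: [-0.1, -0.1, -0.6]
gripper_width: 0.601
13.075 [0.55731428 0.24053819 0.26684559] 63.591867688430426 [-0.0024 -0.0021 -1.    ] [-0.12211599 -0.12683776 -0.64561185] 0.6007263678201321
[-0.77  0.34  0.34  1.7  -0.12  1.12  0.71]
```

View pics/w7.png

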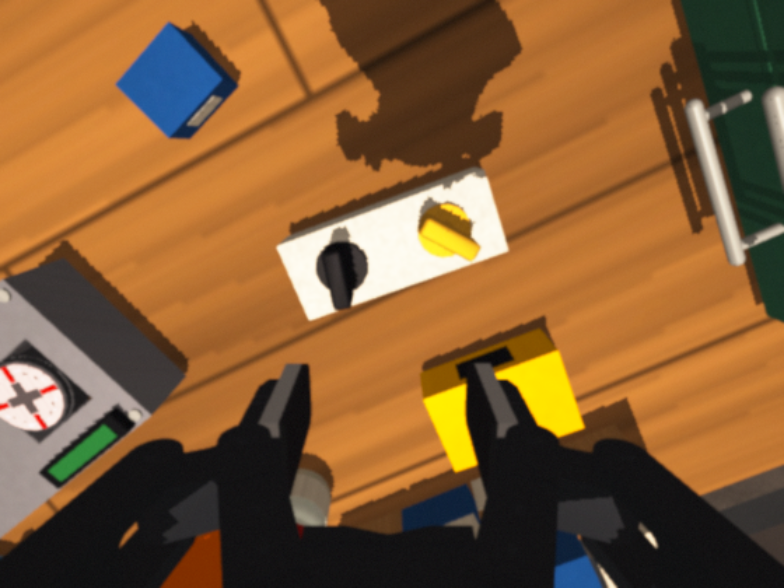

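The brass knob is at (448,236), its bar slanting from (428,220) to (472,252). The black knob is at (342,270).

```bash
python3 - <<'E'
from h import *
D=np.load('w7.npz');c={k:D[k] for k in ['R','t','fx','fy','cx','cy']};p=D['p']
H,S,V=cv2.split(cv2.cvtColor(p,cv2.COLOR_RGB2HSV));P=cloud(c,D['d'])
reg=np.zeros(H.shape,bool);reg[130:200,285:360]=1
br=reg&(H>15)&(H<35)&(S>100)
for z0,z1 in ((.084,.095),):
    m=br&(P[...,2]>z0)&(P[...,2]<z1);Q=P[m]
    r=cv2.minAreaRect((Q[:,:2]*1000).astype(np.float32));b=cv2.boxPoints(r)
    e=b[1]-b[0] if np.linalg.norm(b[1]-b[0])>np.linalg.norm(b[2]-b[1]) else b[2]-b[1]
    C,w=cv2.PCACompute(Q[:,:2].astype(np.float64),None)[0:2]
    print(m.sum(),Q.mean(0),'rect',r,'ang',np.degrees(np.arctan2(e[1],e[0]))%180,'pca',np.degrees(np.arctan2(w[0,1],w[0,0]))%180)
f=br&(P[...,2]>.046)&(P[...,2]<.056);print('flange',P[f].mean(0),np.percentile(P[f],[2,98],axis=0))
# socket
m=np.zeros(H.shape,bool);m[235:320,0:65]=1
r=m&((H<8)|(H>172))&(S>120)&(P[...,2]>.074)&(P[...,2]<.083);print('red',r.sum())
plan([.56,.28,.27])
E
```

```text
626 [0.56178102 0.2837952  0.08814714] rect ((562.9396362304688, 284.10577392578125), (43.778480529785156, 14.030898094177246), 35.70307922363281) ang 35.703075 pca 36.7503196326308
flange [0.55954962 0.28723099 0.05056731] [[0.54290383 0.26551355 0.04847732]
 [0.58035616 0.30331775 0.05214258]]
red 148
 tool shift mm [16.  37.2 -2.7] len 40.5 jaw-yaw 63.49
```

```bash
python3 -m crank '[{"jaw":50,"x":0,"y":0,"z":0,"ax":0,"ay":0,"az":-8.95},{"jaw":50,"x":0,"y":0,"z":0,"ax":0,"ay":0,"az":-8.95},{"jaw":50,"x":0,"y":0,"z":0,"ax":0,"ay":0,"az":-8.95},{"jaw":50,"x":0,"y":0,"z":0,"ax":0,"ay":0,"az":-8.95},{"jaw":50,"x":0,"y":0,"z":0,"ax":0,"ay":0,"az":-8.95},{"jaw":50,"x":0,"y":0,"z":0,"ax":0,"ay":0,"az":-8.95},{"jaw":50,"x":0,"y":0,"z":0,"ax":0,"ay":0,"az":-8.95},{"jaw":50,"x":0,"y":0,"z":0,"ax":0,"ay":0,"az":0}]' 40
python3 -c "
from h import *
plan([.5627,.2841,.13])"
```

```text
t: 14.12
eef_pos: [0.5581, 0.2394, 0.2683]
tool_rot: [-0.0, -0.309, 0.951, -0.0]
contact_force: [-0.6, -0.7, 0.8]
gripper_width: 0.502
 tool shift mm [-30.1  33.5 138.3] len 145.5 jaw-yaw 126.0
```

```bash
python3 -m crank '[{"jaw":50,"x":-15,"y":16.8,"z":30,"ax":0,"ay":0,"az":0},{"jaw":50,"x":-15.1,"y":16.7,"z":30,"ax":0,"ay":0,"az":0},{"jaw":50,"x":0,"y":0,"z":40,"ax":0,"ay":0,"az":0},{"jaw":50,"x":0,"y":0,"z":0,"ax":0,"ay":0,"az":0},{"jaw":50,"x":0,"y":0,"z":0,"ax":0,"ay":0,"az":0}]' 40
python3 lk.py w8; python3 - <<'E'
from h import *
D=np.load('w8.npz');c={k:D[k] for k in ['R','t','fx','fy','cx','cy']};p=D['p']
H,S,V=cv2.split(cv2.cvtColor(p,cv2.COLOR_RGB2HSV));P=cloud(c,D['d'])
m=(H>15)&(H<35)&(S>100)&(P[...,2]>.084)&(P[...,2]<.095)&(np.hypot(P[...,0]-.5627,P[...,1]-.2841)<.035)
Q=P[m];r=cv2.minAreaRect((Q[:,:2]*1000).astype(np.float32));w=cv2.PCACompute(Q[:,:2].astype(np.float64),None)[1]
print(m.sum(),Q.mean(0),r,np.degrees(np.arctan2(w[0,1],w[0,0]))%180)
plan([*np.array(r[0])/1000,.058])
E
```

```text
t: 14.75
eef_pos: [0.5634, 0.2856, 0.1699]
tool_rot: [0.001, -0.31, 0.951, -0.0]
contact_force: [0.6, -0.3, 0.5]
gripper_width: 0.499
14.75 [0.56342664 0.28562096 0.16992625] 126.07730678020579 [ 1.5e-03  4.0e-04 -1.0e+00] [ 0.58655887 -0.33299997  0.49021197] 0.4988606406751374
1136 [0.56162982 0.28345776 0.08814051] ((562.7915649414062, 284.41790771484375), (43.49135208129883, 13.719437599182129), 35.52678680419922) 36.122241729349845
 tool shift mm [  2.   -0.7 112.5] len 112.5 jaw-yaw 126.11
```

```bash
python3 -m crank '[{"jaw":50,"x":1.7,"y":-0.7,"z":40,"ax":0,"ay":0,"az":0},{"jaw":50,"x":0,"y":0,"z":40,"ax":0,"ay":0,"az":0},{"jaw":50,"x":0,"y":0,"z":22,"ax":0,"ay":0,"az":0},{"jaw":50,"x":0,"y":0,"z":10,"ax":0,"ay":0,"az":0},{"jaw":50,"x":0,"y":0,"z":0,"ax":0,"ay":0,"az":0}]' 80
python3 -m crank '[{"jaw":0,"x":0,"y":0,"z":0,"ax":0,"ay":0,"az":0},{"jaw":0,"x":0,"y":0,"z":0,"ax":0,"ay":0,"az":0},{"jaw":0,"x":0,"y":0,"z":0,"ax":0,"ay":0,"az":0},{"jaw":0,"x":0,"y":0,"z":0,"ax":0,"ay":0,"az":0}]' 80
```

```text
t: 15.42
eef_pos: [0.5622, 0.2848, 0.0574]
tool_rot: [0.001, -0.311, 0.95, 0.0]
contact_force: [-0.3, 0.5, 0.2]
gripper_width: 0.498
t: 15.92
eef_pos: [0.5625, 0.2853, 0.0581]
tool_rot: [0.001, -0.311, 0.95, 0.0]
contact_force: [-1.4, 0.1, 7.0]
gripper_width: 0.151
```

```bash
python3 -m crank '[{"jaw":0,"x":0,"y":0,"z":-20,"ax":0,"ay":0,"az":0},{"jaw":0,"x":0,"y":0,"z":-40,"ax":0,"ay":0,"az":0},{"jaw":0,"x":0,"y":0,"z":-45,"ax":0,"ay":0,"az":0},{"jaw":0,"x":0,"y":0,"z":-25,"ax":0,"ay":0,"az":0},{"jaw":0,"x":0,"y":0,"z":0,"ax":0,"ay":0,"az":0}]' 80
python3 -m crank '[{"jaw":0,"x":29,"y":-42,"z":0,"ax":0,"ay":0,"az":0},{"jaw":0,"x":29,"y":-42,"z":0,"ax":0,"ay":0,"az":0},{"jaw":0,"x":29,"y":-42,"z":0,"ax":0,"ay":0,"az":0},{"jaw":0,"x":29,"y":-42,"z":0,"ax":0,"ay":0,"az":0},{"jaw":0,"x":29,"y":-42,"z":0,"ax":0,"ay":0,"az":0},{"jaw":0,"x":29,"y":-42,"z":0,"ax":0,"ay":0,"az":0},{"jaw":0,"x":29,"y":-42,"z":0,"ax":0,"ay":0,"az":8.22},{"jaw":0,"x":0,"y":0,"z":0,"ax":0,"ay":0,"az":8.22},{"jaw":0,"x":0,"y":0,"z":0,"ax":0,"ay":0,"az":8.22},{"jaw":0,"x":0,"y":0,"z":0,"ax":0,"ay":0,"az":8.22},{"jaw":0,"x":0,"y":0,"z":0,"ax":0,"ay":0,"az":8.22},{"jaw":0,"x":0,"y":0,"z":0,"ax":0,"ay":0,"az":0}]' 80
python3 lk.py w9
```

```text
t: 16.55
eef_pos: [0.5626, 0.2853, 0.1895]
tool_rot: [0.002, -0.311, 0.95, 0.001]
contact_force: [-0.8, -0.1, -2.4]
gripper_width: 0.148
t: 18.05
eef_pos: [0.5705, -0.0722, 0.1852]
tool_rot: [-0.001, 0.042, 0.999, -0.0]
contact_force: [-0.1, 0.3, -2.0]
gripper_width: 0.153
18.05 [ 0.57051499 -0.07219371  0.18521501] 85.23004976383639 [-2.6e-03 -3.0e-04 -1.0e+00] [-0.11610026  0.26491023 -2.02732804] 0.15253749176145848
```

View pics/w9.png

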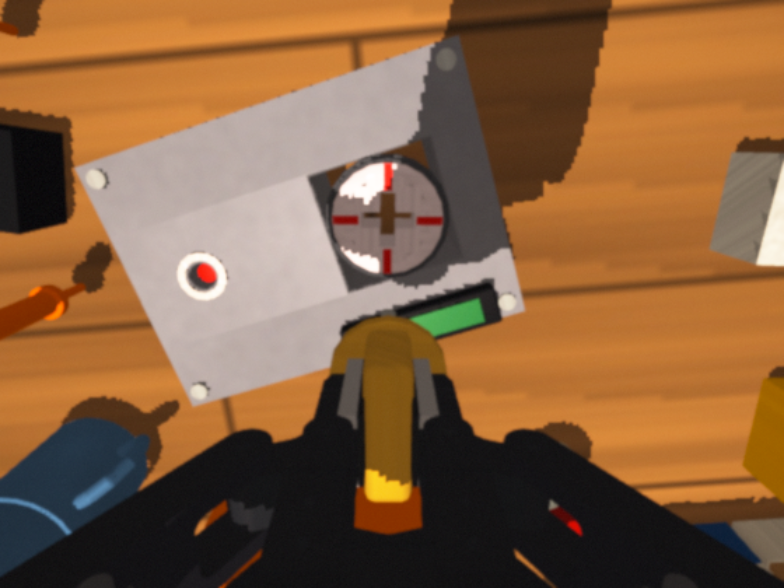

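The socket is at (387,216), slots nearly parallel to the image axes and so to the knob's splines, and the knob is held square. I'll measure both in the tool frame.

```bash
cat > sock.py <<'E'
from h import *
import sys
D=np.load(sys.argv[1]+'.npz');c={k:D[k] for k in ['R','t','fx','fy','cx','cy']};p=D['p'];tp,tR=D['tp'],D['tR']
H,S,V=cv2.split(cv2.cvtColor(p,cv2.COLOR_RGB2HSV));P=cloud(c,D['d']);T=(P-tp)@tR
reg=np.hypot(P[...,0]-.5315,P[...,1]+.068)<.034
m=reg&(P[...,2]>.0755)&(P[...,2]<.081)
vv,uu=np.nonzero(m);e=cv2.fitEllipse(cv2.convexHull(np.stack([uu,vv],1).astype(np.int32)));s=ray(c,*e[0],.078)
print('n',m.sum(),'socket z',np.median(P[m][:,2]),'centre ellipse',s)
q=np.array([ray(c,u,v,.078) for u,v in zip(uu,vv)])[:,:2];cc,r=cv2.minEnclosingCircle((q*1000).astype(np.float32));print('circle',cc,r)
r=reg&((H<8)|(H>172))&(S>110)
vv,uu=np.nonzero(r);pts=np.array([ray(c,u,v,.078) for u,v in zip(uu,vv)])
f=pts-s; a=np.arctan2(f[:,1],f[:,0]);k=np.hypot(f[:,0],f[:,1])<.0305
# opposite line centroids -> centre and yaw
n=((a-np.radians(-5-45))//(np.pi/2)).astype(int)%4
C=[pts[k&(n==i)].mean(0) for i in range(4)];print('arms',np.round(C,4).tolist())
for i in (0,1):
    d=C[i]-C[i+2];print('line',i,'yaw',np.degrees(np.arctan2(d[1],d[0]))-90*i,'mid',(C[i]+C[i+2])/2)
R=Ro.from_matrix(tR);print('jaw yaw-90',yaw(R)-90)
b=(H>12)&(H<35)&(S>90)&(abs(T[...,0])<.035)&(abs(T[...,1])<.03)&(T[...,2]>-.045)&(T[...,2]<-.0)
t=b&(T[...,2]<-.026);
if t.sum()>10: print('bar top tool',T[t].mean(0),np.percentile(T[t],[1,99],axis=0).round(4))
f=(H>10)&(H<35)&(S>70)&(abs(T[...,0])<.035)&(abs(T[...,1])<.03)&(T[...,2]>-.01)&(T[...,2]<.025)
print('flange?',f.sum(),np.percentile(T[f],[1,50,99],axis=0).round(4))
fl=(H>10)&(H<35)&(S>70)&(abs(T[...,0])<.035)&(abs(T[...,1])<.03)&(T[...,2]>-.05)&(T[...,2]<.02)
hist=np.histogram(T[fl][:,2],bins=np.arange(-.05,.021,.005));print(hist[0])
E
python3 sock.py w9
```

```text
n 4568 socket z 0.0775744689483498 centre ellipse [ 0.52941292 -0.06978127  0.078     ]
circle (530.6141357421875, -69.78799438476562) 31.407224655151367
arms [[0.5531, -0.0718, 0.078], [0.533, -0.0473, 0.078], [0.5085, -0.0673, 0.078], [0.5288, -0.0919, 0.078]]
line 0 yaw -5.729090224085186 mid [ 0.53080139 -0.06956539  0.078     ]
line 1 yaw -5.34522817300801 mid [ 0.5309165  -0.06962729  0.078     ]
jaw yaw-90 -4.769950236163609
bar top tool [ 0.00259891 -0.00042768 -0.03031671] [[-0.0207 -0.0072 -0.0375]
 [ 0.0217  0.0065 -0.0267]]
flange? 1675 [[ 0.0012 -0.0199 -0.0094]
 [ 0.013  -0.0007  0.0075]
 [ 0.0219  0.0188  0.0125]]
[  43   72   90 2138 1397  215  206  185  188   68    0 1282  137    0]
```

```bash
python3 -m crank '[{"jaw":0,"x":19,"y":0,"z":0,"ax":0,"ay":0,"az":0.7},{"jaw":0,"x":19,"y":0,"z":20,"ax":0,"ay":0,"az":0},{"jaw":0,"x":0,"y":0,"z":25,"ax":0,"ay":0,"az":0},{"jaw":0,"x":0,"y":0,"z":0,"ax":0,"ay":0,"az":0},{"jaw":0,"x":0,"y":0,"z":0,"ax":0,"ay":0,"az":0}]' 80
python3 -c "
from h import *
plan([.5315,-.0692,.128])
o,p,R=pose();print(R.as_matrix()[:,2])"; python3 lk.py w10; python3 sock.py w10
```

```text
t: 18.73
eef_pos: [0.5343, -0.0691, 0.142]
tool_rot: [0.0, 0.048, 0.999, -0.0]
contact_force: [-0.1, -0.6, -1.7]
gripper_width: 0.147
 tool shift mm [ 2.8 -0.3 14. ] len 14.3 jaw-yaw 84.5
[ 6.01925327e-04 -9.54124802e-05 -9.99999814e-01]
18.725 [ 0.53427029 -0.06911717  0.14204975] 84.50216320657047 [ 6.e-04 -1.e-04 -1.e+00] [-0.12403255 -0.59014879 -1.67451801] 0.14744846591496108
n 3795 socket z 0.07755779795617583 centre ellipse [ 0.52855092 -0.06961644  0.078     ]
circle (529.7952270507812, -69.70323944091797) 31.30388069152832
arms [[nan, nan, nan], [0.533, -0.0475, 0.078], [0.5088, -0.0676, 0.078], [0.5285, -0.0921, 0.078]]
line 0 yaw nan mid [nan nan nan]
line 1 yaw -5.6719763333530295 mid [ 0.53075594 -0.06980558  0.078     ]
jaw yaw-90 -5.497836793429528
bar top tool [ 0.00242651 -0.00029222 -0.03036593] [[-0.0206 -0.0071 -0.0371]
 [ 0.0217  0.0065 -0.0269]]
flange? 1657 [[ 0.0012 -0.0199 -0.0094]
 [ 0.013  -0.0003  0.0075]
 [ 0.0219  0.0188  0.0124]]
[  67   38  106 2184 1321  203  183  177  175   69    0 1282  131    0]sock.py:15: RuntimeWarning: Mean of empty slice.
  C=[pts[k&(n==i)].mean(0) for i in range(4)];print('arms',np.round(C,4).tolist())
  ret = um.true_divide(
```

```bash
python3 -m crank '[{"jaw":0,"x":2.8,"y":-0.4,"z":8,"ax":0,"ay":0,"az":0},{"jaw":0,"x":0,"y":0,"z":6,"ax":0,"ay":0,"az":0},{"jaw":0,"x":0,"y":0,"z":0,"ax":0,"ay":0,"az":0},{"jaw":0,"x":0,"y":0,"z":0,"ax":0,"ay":0,"az":0}]' 80
python3 -c "
from h import *
plan([.5315,-.0693,.116])"
```

```text
t: 19.27
eef_pos: [0.531, -0.0691, 0.1275]
tool_rot: [0.0, 0.048, 0.999, -0.0]
contact_force: [-0.7, -0.4, -2.1]
gripper_width: 0.149
 tool shift mm [-0.5 -0.1 11.5] len 11.5 jaw-yaw 84.45
```

```bash
python3 -m crank '[{"jaw":0,"x":-0.3,"y":-0.1,"z":4,"ax":0,"ay":0,"az":0},{"jaw":0,"x":0,"y":0,"z":4,"ax":0,"ay":0,"az":0},{"jaw":0,"x":0,"y":0,"z":0,"ax":0,"ay":0,"az":0}]' 80
python3 -m crank '[{"jaw":0,"x":0,"y":0,"z":3,"ax":0,"ay":0,"az":0},{"jaw":0,"x":0,"y":0,"z":0,"ax":0,"ay":0,"az":0}]' 80
```

```text
t: 19.65
eef_pos: [0.5309, -0.0692, 0.1191]
tool_rot: [-0.0, 0.048, 0.999, -0.0]
contact_force: [0.6, -0.1, -1.9]
gripper_width: 0.145
t: 19.9
eef_pos: [0.531, -0.0692, 0.1162]
tool_rot: [-0.0, 0.048, 0.999, 0.0]
contact_force: [-0.2, -0.2, -2.0]
gripper_width: 0.152
```

```bash
python3 -m crank '[{"jaw":0,"x":0,"y":0,"z":4,"ax":0,"ay":0,"az":0},{"jaw":0,"x":0,"y":0,"z":0,"ax":0,"ay":0,"az":0}]' 80
python3 -m crank '[{"jaw":0,"x":0,"y":0,"z":4,"ax":0,"ay":0,"az":0},{"jaw":0,"x":0,"y":0,"z":4,"ax":0,"ay":0,"az":0},{"jaw":0,"x":0,"y":0,"z":0,"ax":0,"ay":0,"az":0}]' 80
```

```text
t: 20.15
eef_pos: [0.531, -0.0692, 0.1122]
tool_rot: [-0.0, 0.048, 0.999, -0.0]
contact_force: [0.5, -0.1, -1.7]
gripper_width: 0.15
t: 20.52
eef_pos: [0.5309, -0.0692, 0.104]
tool_rot: [-0.0, 0.048, 0.999, -0.0]
contact_force: [-0.2, -0.2, -1.6]
gripper_width: 0.147
```

```bash
python3 -m crank '[{"jaw":0,"x":0,"y":0,"z":5,"ax":0,"ay":0,"az":0},{"jaw":0,"x":0,"y":0,"z":4,"ax":0,"ay":0,"az":0},{"jaw":0,"x":0,"y":0,"z":0,"ax":0,"ay":0,"az":0}]' 80
python3 -m crank '[{"jaw":0,"x":0,"y":0,"z":4,"ax":0,"ay":0,"az":0},{"jaw":0,"x":0,"y":0,"z":0,"ax":0,"ay":0,"az":0}]' 80
python3 -m crank '[{"jaw":0,"x":0,"y":0,"z":4,"ax":0,"ay":0,"az":0},{"jaw":0,"x":0,"y":0,"z":0,"ax":0,"ay":0,"az":0}]' 80
```

```text
t: 20.9
eef_pos: [0.5309, -0.0692, 0.0951]
tool_rot: [-0.0, 0.048, 0.999, -0.0]
contact_force: [0.0, -0.5, -2.2]
gripper_width: 0.153
t: 21.15
eef_pos: [0.5312, -0.0692, 0.0913]
tool_rot: [-0.0, 0.048, 0.999, -0.0]
contact_force: [-1.1, 0.4, -3.2]
gripper_width: 0.151
t: 21.4
eef_pos: [0.5314, -0.0692, 0.0876]
tool_rot: [0.0, 0.048, 0.999, 0.0]
contact_force: [-1.1, -0.3, 1.5]
gripper_width: 0.152
```

```bash
python3 -m crank '[{"jaw":0,"x":0,"y":0,"z":3,"ax":0,"ay":0,"az":0},{"jaw":0,"x":0,"y":0,"z":0,"ax":0,"ay":0,"az":0}]' 80
python3 -m crank '[{"jaw":0,"x":0,"y":0,"z":2,"ax":0,"ay":0,"az":0},{"jaw":0,"x":0,"y":0,"z":0,"ax":0,"ay":0,"az":0}]' 80
python3 -m crank '[{"jaw":0,"x":0,"y":0,"z":1.5,"ax":0,"ay":0,"az":0},{"jaw":0,"x":0,"y":0,"z":0,"ax":0,"ay":0,"az":0}]' 80
```

```text
t: 21.65
eef_pos: [0.5315, -0.0693, 0.0846]
tool_rot: [0.0, 0.048, 0.999, 0.0]
contact_force: [-1.0, 0.4, 4.2]
gripper_width: 0.152
t: 21.9
eef_pos: [0.5315, -0.0693, 0.083]
tool_rot: [0.0, 0.049, 0.999, 0.0]
contact_force: [-1.2, -0.0, 8.4]
gripper_width: 0.149
t: 22.15
eef_pos: [0.5317, -0.0693, 0.0828]
tool_rot: [0.0, 0.049, 0.999, 0.0]
contact_force: [-7.2, 1.2, 22.8]
gripper_width: 0.153
```

Hard stop at TCP z = 0.0828, where flush was predicted at about 0.083, with about 23 N. Now a visual and depth check of flange, socket and bystanders.

```bash
python3 lk.py w11; python3 - <<'E'
from h import *
D=np.load('w11.npz');c={k:D[k] for k in ['R','t','fx','fy','cx','cy']};p=D['p'];P=cloud(c,D['d']);T=(P-D['tp'])@D['tR']
r=np.hypot(P[...,0]-.531,P[...,1]+.0696);z=P[...,2]
H,S,V=cv2.split(cv2.cvtColor(p,cv2.COLOR_RGB2HSV))
k=(r>.0235)&(r<.0285)&(z<.09)&(z>.06);print('socket face z',k.sum(),np.percentile(z[k],[5,50,95]))
k=(r>.05)&(r<.09)&(z<.078)&(z>.06)&(S<60)&(V>100);print('housing z',k.sum(),np.percentile(z[k],[5,50,95]))
br=(H>10)&(H<35)&(S>70)&(r<.023)
k=br&(r>.015)&(z<.085);print('flange top z',k.sum(),np.percentile(z[k],[5,50,95]))
k=br&(T[...,2]<-.026)&(T[...,2]>-.045);print('bar top z',k.sum(),np.percentile(z[k],[5,50,95]))
s,sp,sd=grab('scene');a=cv2.resize(sp[140:260,170:330,::-1],(800,600),interpolation=cv2.INTER_CUBIC);cv2.imwrite('pics/s2.png',a)
b=cv2.imread('pics/w11.png');cv2.imwrite('pics/fin.png',np.hstack([cv2.resize(a,(400,300)),cv2.resize(b,(400,300))]))
E
```

```text
22.15 [ 0.53169188 -0.0692786   0.08279352] 84.42856760969114 [ 9.e-04  9.e-04 -1.e+00] [-7.24837847  1.18932038 22.77595364] 0.1526004040297364
socket face z 1866 [0.06857707 0.06955321 0.07062582]
housing z 21568 [0.06863028 0.06963422 0.0707416 ]
flange top z 1350 [0.06988527 0.07513057 0.07624259]
bar top z 3551 [0.11108579 0.11314919 0.11446779]
```

View pics/fin.png

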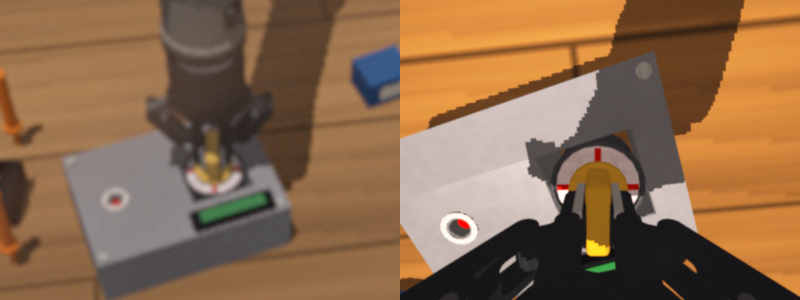

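The socket face and the housing both read z = 0.0696, so it is flush. The flange top is about 5.6 mm above the face against a nominal 6, so the knob is home, and it is still gripped.

```bash
python3 -c "
from h import *
ticket.hand_in(); print(readout.get_obs()['t'])"
```

```text
the job is handed in; nothing more can be done
the job is handed in; nothing more can be done
```

The job is done and handed in at about 22 s on the robot's clock, well inside the 54 s limit. The arm is holding the brass knob home with the socket pressed flush.

- **Zero button:** With the socket empty, I pressed it with the yellow stylus until it hit a hard stop. The force rose from 3 N to 13 N at the expected 4 mm depth.
- **Stylus:** It is back in its stand. Its top read z = 0.1365 m, the same as before I picked it up.
- **Brass knob:** I lifted it from the rack, turned it to the socket's -5.5° and slid it in without resistance. I then pressed until the plunger stopped, at about 23 N, still gripping with 80 N.
- **Final camera check:** Socket face and housing top both read 0.0696 m, so the socket is flush. The flange top is about 5.6 mm above the face (nominal 6), so the knob is home.
- **Mismatches:**
    - Some early position readings came out 2–5 mm off target because the arm had not settled. I corrected each before making contact.
    - At the end there is a side force of about 7 N as well as the downward push.
- **Not checked:** I did not re-measure the black knob and the other bystanders at the end. No move came near them, apart from the stylus work beside the lookalikes, and no unexpected contact force showed.

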